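# Seat the keyed port cap and swing its keeper shut

## Robot

A 6-joint arm with a two-finger parallel gripper is mounted at the origin on the work surface. World frame = base frame: x ahead of the robot, y to its left, z up, the work surface at z = 0. Lengths are in m, angles in rad, forces in N, time in s.
With the tool pointing down it reaches from about 0.375 to 0.9 m from the base axis. Payload 3.1 kg.
Tool frame: the origin (TCP) lies between the finger pads; the fingertips stand 17 mm ahead of it and the grasp point (between the pads) lies 2 mm behind it (robot.nose_length is the distance from the TCP to the fingertips, in m); z points along the fingers, y is the line along which they close (so a half turn about z gives the same grasp; the last joint's range is limited). The gripper opens to 87 mm and grips with 3 to 60 N. Pads are 19 mm wide; open, the fingers measure 117 mm over their backs; the gripper's body (75 mm by 190 mm) begins 51 mm behind the grasp point.
Start: joints at [-0.178, 0.527, 1.433, -0, 1.181, -0.178], TCP at [0.625, 0, 0.24] pointing down, gripper open.
Joint ranges: [-3.08, 3.08], [-0.75, 2.2], [0.22, 2.44], [-1.43, 4.57], [0, 2.65], [-2.85, 2.85]. Speed limits (rad/s): [2.79, 2.79, 3.14, 3.14, 3.14, 3.14].

## Interface

Orientations are given as a unit quaternion [x, y, z, w].
In Python, from rig import robot, cams gives the robot as it stands.
- The arm moves only by the shell command python3 -m pendant 'ROWS' [FORCE]. ROWS is JSON, a list of rows, each an object with "jaw": the opening, from 0 (shut) to 1 (fully open); "linear": the shift along the tool's x, y, z in cm, a list of three; "twist": the turn about the tool's z in degrees. A call has 1 to 12 rows; each row shifts and turns the commanded pose from where the row before left it, along the tool's axes as they then stand; what a row does not reach is not made up. A row lasts 1/12 s, in which the tool goes at most 41.7 mm and 7.16 degrees, less where a joint would pass 70% of its speed; a pose out of reach is approached as far as the arm can. A call is refused whole if a number of a shift passes 4.17 or a number of a turn 7.16, either way. A call with a gripper value outside its range is refused whole. The fingers move at their own pace and stop on an object; FORCE is the grip in N (left out, the last holds). Time passes only in rows, so rows that do not move let the fingers close. It gives the time, the measured TCP pose, the force, the opening and the grip force at its end, in the units of the state.
- robot.get_obs(): the state, without advancing time (a new reading comes with each control period).
- cams.camera(name): name is "scene" or "side" or "wrist"; returns a dict with "color" (400x640x3 uint8, blue, green, red), "depth" (400x640 float32, m along the optical axis (not along the pixel's ray), 0 where there is no reading), "fov_y" (degrees; the focal length in pixels is half the picture's height over the tangent of half this angle, whatever the lens; pixels are square), "cx", "cy" (the principal point, pixels), "k1" (the pictures are not rectified: a ray, as slopes to the right and down, at radius r is drawn at 1 + k1 r^2 times it, then the intrinsics apply), "view" (4x4, takes a point from world to camera coordinates). Camera axes: x right, y down, z forward; pixel columns grow to the right and rows downward; lengths in m; the calibration is good to about 2 mm. A picture is of the moment at which its call begins.
- robot.hand_in(): hands the job in; it is judged then, once.
The state is a dict: "time": time; "q": joint angles; "joint_velocities": joint speeds; "joint_torque": joint torques, N m; "position": TCP position; "tool_rot": TCP orientation; "ft_force": force on the tool from outside, world axes, zero at the start; "moment": the same for the moment, N m; "grip_width": finger opening in m; "grip_force": force on a finger pad.
Only numpy, scipy, OpenCV 4.12 (cv2) and the standard library are available. Lean on these libraries where they do the work, as an engineer would, in place of code of your own. Each camera call takes 0.05 s, during which the arm holds its last target. There are 200 camera calls.

## Task

The steel cap of the control unit's round port is standing proud because its key is not lined up with the hidden keyway. Without forcing it, turn the cap until the key drops into the keyway, press it fully home (its disc flush with the collar around it), then swing the keeper arm over it until the arm meets its stop. Leave the other things on the table alone.

Things in the scene. Friction and masses are not known exactly. Their poses are not given: they have to be found in the camera images.
- unit: The black control unit, housing 170 (x) x 220 (y) x 46 mm high, fixed flat on the table. Origin under its centre. In it is the port: a bore with one keyway, hidden below the cap. The keyway's direction differs every time and can be neither seen nor read: it must be felt. One full turn of the cap either way always meets it.
- port (a point): Centre of the top edge of the port's aluminium collar, on the port's vertical axis, 62 mm above the table; axes parallel to the unit's, z up. The collar is 76 mm across outside, 66 mm inside, and rises 16 mm above the housing.
- cap_bar (a point): Loose steel cap, 0.15 to 0.3 kg: a disc 62 mm across, 6 mm thick, carrying an upright bar 39 x 12 x 20 mm (high), by which it is pushed round or held. Point: on the cap's axis, half-way up the bar, 10 mm above the disc's top. x axis along the bar's long end, which reaches 29 mm from the axis (10 mm the other way). At the start 19 to 20 mm above port (disc 10 mm proud); home, 10 mm above it.
- cap_key (a point): The cap's key, 8 mm wide, below the disc under the bar's long end, reaching 20 mm from the cap's axis (this point: middle of its underside). At the start it rests on the bore's rim, the cap up to 4 degrees tilted. The cap's spigot (28 mm across) is already 32 mm deep in the greased bore with 0.8 mm play all round and keeps it centred. It turns either way with 0.3 to 2 N at the bar's end.
- seal (a point): Fixed point on the port's axis, 42 mm below port: top of the stiff seal at the bottom of the bore. When the key meets the keyway (1.5 mm play either side) the cap falls about 4 mm by its own weight, stops turning and rests on the seal. Pressing down on the axis with 9 to 13 N moves it the last 6 mm; it stays there.
- keeper (a joint): Angle (rad) of the aluminium keeper arm about its vertical pivot: 0 shut at its stop, the arm lying along -y of the unit across the port's axis; grows as it opens, counter-clockwise from above (towards +x of the unit), to 2.1. It stays where left. The arm is 16 mm wide, 8 mm thick, 102 mm long from the pivot.
- keeper_pivot (a point): On the keeper's pivot axis, at the arm's underside, 22.5 mm above and 70 mm to the unit's +y side of port. The pivot post below it is 16 mm across. The arm passes 2.5 mm above the bar of a cap that is home and cannot pass over one that is proud.
- keeper_post (a point): Mid-height of the round upright steel post (12 mm diameter, 22 mm high) on top of the keeper arm, 95 mm from the pivot, by which the arm is pushed; about 2 N moves it. This point is 41.5 mm above port.
- plug: Bystander: small grey plastic plug, 26 mm across, 22 mm high, standing on the housing near its corner at -x, -y. Origin under its centre.
- spare: Bystander: keyless steel cap lying disc-down on the table, 62 mm across, 36 mm high. Origin under its centre.
- driver: Bystander: screwdriver 190 mm long lying on the table.
- mug: Bystander: white mug 80 mm across, 95 mm high. Origin under its centre.
- tray: Bystander: grey open parts tray 130 x 100 x 30 mm. Origin under its centre.
- meter: Bystander: grey handheld meter 160 x 85 x 36 mm lying on its back. Origin under its centre.
- module: Bystander: small black module 100 x 130 x 30 mm. Origin under its centre.
There are look-alikes about, which are no part of the job. Leave any orange or turquoise look-alike of the part that bears cap_bar alone.

How it is judged:
On the way, in this order (a step that is already met when the one before it is completed fails the run):
1. the cap is keyed and fully home, the keeper still open (z of cap_bar in the frame of port below 0.0118 m and horizontal distance between cap_bar and port below 0.004 m and value of joint keeper above 0.5 rad), for 0.2 s.
2. the keeper is swung over the cap to its stop (value of joint keeper below 0.1 rad), for 0.2 s.
At the end, for the whole second after the job is handed in: The cap is in the port, upright within 3.5 degrees, on the port's axis within 4 mm and home within 1.8 mm (disc flush with the collar), at rest, and the keeper arm is within 0.1 rad of its shut stop (z of cap_bar in the frame of port below 0.0118 m and horizontal distance between cap_bar and port below 0.004 m and angle between cap_bar's own z axis and vertical below 0.06 rad and value of joint keeper below 0.1 rad and linear speed of cap below 0.02 m/s); the robot touches nothing.
It fails at once if the cap was forced (pushed with more than 60 N) (contact force between cap and the fingers above 60 N or contact force between cap and the arm above 60 N).
It fails at once if a bystander was moved by more than 25 mm (distance of any of plug, spare, driver, mug, tray, meter, module from where it was at the start of the episode above 0.025 m).
It also fails if it takes over 72 s, if anything falls off the work surface, if the arm or the gripper's body presses on something with over 40 N, if the wrist force passes 120 N, or if a joint passes its speed limit or range.

## Working session

There is one attempt and no reset: what is moved stays moved. The work goes in short steps, Python scripts to look and compute and a shell command to move; the robot and the scene stay as the last step left them, time stands still between calls to the robot, and variables do not carry over. Pictures are saved under pics/ and viewed, at most 10 in all, crops included, and the job is handed in when it is done.

```bash
ls; mkdir -p pics; cat > h.py <<'E'
import numpy as np, cv2
from rig import robot, cams
def intr(c):
    h=c["color"].shape[0]; f=h/2/np.tan(np.radians(c["fov_y"])/2)
    return f,np.array([[f,0,c["cx"]],[0,f,c["cy"]],[0,0,1]]),np.array([c["k1"],0,0,0.])
def ray(c,px):
    f,K,d=intr(c); u=cv2.undistortPoints(np.array(px,float).reshape(-1,1,2),K,d).reshape(-1,2)
    V=c["view"]; R=V[:3,:3]
    return -R.T@V[:3,3], np.c_[u,np.ones(len(u))]@R, u
def on_plane(c,px,z):
    o,r,_=ray(c,px); return o+r*((z-o[2])/r[:,2])[:,None]
def cloud(c):
    h,w=c["depth"].shape; g=np.stack(np.meshgrid(np.arange(w),np.arange(h)),-1).reshape(-1,2)
    o,r,_=ray(c,g); return (o+r*c["depth"].reshape(-1,1)).reshape(h,w,3)
def proj(c,p):
    f,K,d=intr(c); V=c["view"]; rv=cv2.Rodrigues(V[:3,:3])[0]
    return cv2.projectPoints(np.array(p,float).reshape(-1,1,3),rv,V[:3,3],K,d)[0].reshape(-1,2)
E
python3 - <<'E'
from h import *
import pickle
for n in ["scene","side","wrist"]:
    c=cams.camera(n); pickle.dump(c,open(n+".pkl","wb")); cv2.imwrite(f"pics/{n}0.png",c["color"])
    print(n,c["fov_y"],c["cx"],c["cy"],c["k1"],np.round(c["view"],3).tolist())
print(robot.get_obs())
E
```

```text
pics
scene 47.87508058198817 324.21387764983325 206.6069112845499 0.010757856506012568 [[0.07, 0.997, -0.012, -0.026], [0.556, -0.049, -0.83, -0.252], [-0.828, 0.052, -0.558, 1.883], [0.0, 0.0, 0.0, 1.0]]
side 42.347510704339356 308.78658297167414 204.3209716118678 0.012764560205079344 [[0.739, -0.673, 0.012, -0.435], [-0.442, -0.499, -0.746, 0.336], [0.508, 0.546, -0.666, 1.165], [0.0, 0.0, 0.0, 1.0]]
wrist 63.15697994676998 316.9965600194679 196.92253207053705 -0.033021813335686614 [[1.0, -0.001, -0.002, -0.623], [-0.0, -0.96, 0.28, -0.033], [-0.002, -0.28, -0.96, 0.391], [0.0, 0.0, 0.0, 1.0]]
{'time': 0.15, 'q': array([-1.78453047e-01,  5.28271082e-01,  1.43360698e+00, -2.35248254e-06,
        1.18138654e+00, -1.78544419e-01]), 'joint_velocities': array([-0.00013305, -0.00175711, -0.0043936 , -0.00127134, -0.00043799,
        0.00064535]), 'joint_torque': array([ 9.14956272e-04, -4.40429199e+01, -1.76841742e+01,  6.33679633e-02,
        5.52540855e-02, -1.06930895e-04]), 'position': array([6.24469893e-01, 1.53787178e-04, 2.38785378e-01]), 'tool_rot': array([ 7.07073912e-01,  7.07139155e-01, -4.77668507e-04, -6.86064859e-04]), 'ft_force': array([ 0.5320601 , -0.57322939,  0.29625739]), 'moment': array([ 0.03234025, -0.05855477,  0.06000449]), 'grip_force': 0.0, 'grip_width': 0.08726438121304893}
```

View pics/scene0.png

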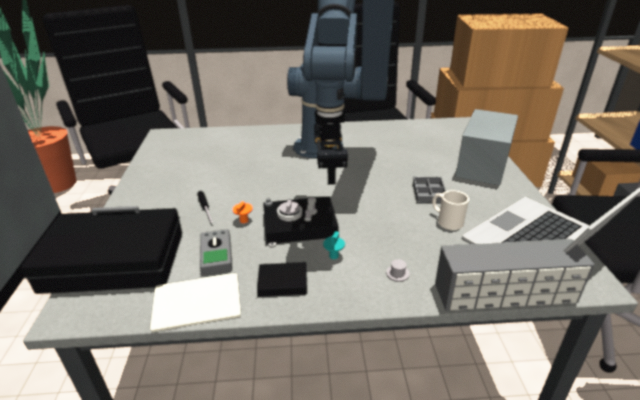

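View pics/side0.png

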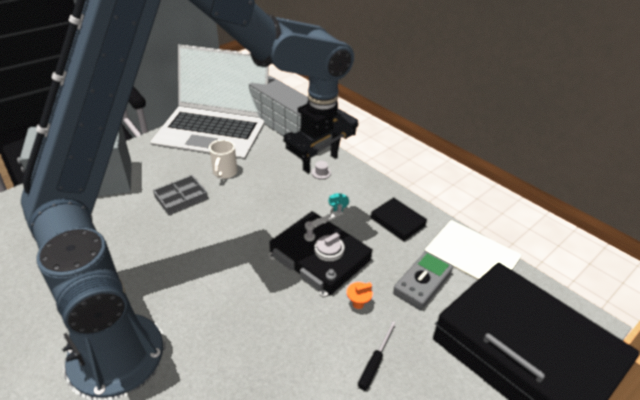

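Scene: the unit is at about (300,218) with the grey cap at (290,210) and the keeper arm at (310,208). Side: the cap is at (328,246), the keeper pivot or post near (310,233), and orange (360,295) and turquoise (338,200) look-alikes stand on either side.

```bash
python3 - <<'E'
from h import *
import pickle
c=pickle.load(open("side.pkl","rb")); P=cloud(c)
for px in [(328,246),(310,233),(318,228),(305,238),(330,272),(321,212),(271,252),(325,291),(371,258)]:
    print(px,np.round(P[px[1],px[0]],3), np.round(on_plane(c,[px],.046)[0],3))
a=c["color"][185:310,240:400]; a=cv2.resize(a,None,fx=5,fy=4.8*1,interpolation=cv2.INTER_CUBIC) 
cv2.imwrite("pics/crop1.png",cv2.resize(c["color"][190:305,250:400],None,fx=5,fy=5,interpolation=cv2.INTER_CUBIC))
w=pickle.load(open("wrist.pkl","rb"))
M=(P[...,2]>.055)&(P[...,2]<.11)&(c["depth"]>0)
ys,xs=np.mgrid[:400,:640]; M&=(xs>265)&(xs<375)&(ys>205)&(ys<300)
q=P[M]; H,xe,ye=np.histogram2d(q[:,0],q[:,1],bins=[np.arange(q[:,0].min(),q[:,0].max()+.01,.01),np.arange(q[:,1].min(),q[:,1].max()+.01,.01)]);print(xe[0],ye[0]);print(H.astype(int))
E
```

```text
(328, 246) [ 0.54  -0.126  0.072] [ 0.558 -0.108  0.046]
(310, 233) [ 0.539 -0.058  0.069] [ 0.555 -0.041  0.046]
(318, 228) [ 0.583 -0.043  0.048] [ 0.584 -0.041  0.046]
(305, 238) [ 0.53  -0.049  0.05 ] [ 0.532 -0.046  0.046]
(330, 272) [ 0.486 -0.189  0.068] [ 0.499 -0.176  0.046]
(321, 212) [ 0.672  0.038 -0.003] [0.635 0.    0.046]
(271, 252) [0.454 0.004 0.007] [ 0.432 -0.025  0.046]
(325, 291) [ 0.471 -0.19   0.008] [ 0.449 -0.211  0.046]
(371, 258) [ 0.645 -0.187  0.001] [ 0.611 -0.213  0.046]
0.476578854446871 -0.28673728399684756
[[ 0  0  0  0  0  0  0  0  3 20 13  0  0  0  0  0  0  0  0  0  0  0  0  0
   0  0  0  0  0  0]
 [ 0  4  0  0  0  0  0  0  2 15  6  0  0  0  0  0  0  0  0  0  0  0  0  0
   0  0  0  0  1  1]
 [ 2 26 11  0  0  0  0  0  0  2  0  0  0  0  0  0  0  0  0  0  0  0  0  0
   0  0  0  0  0  0]
 [ 9 11  5  0  0  0  0  0  0  0  0  0  0  0  6 13 13 11  2  0  0  0  0  0
   0  0  0  0  1  0]
 [21 10  1  0  0  0  0  0  0  0  0  0  0  8 15 18 15 14 13  2  0  0  0  0
   0  1  0  0  1  0]
 [12  4  0  0  0  0  0  0  0  0  0  0  2 15 17 13 18 13  9 10  1  0  6 23
   4 
[... 361 characters left out ...]
0  0  0 13 11
   0  0  0  0  0  0]
 [ 0  0  0  0  0  0  0  0  0  0  0  0  0  0  1  4  1  0  0  0  0  2 12  6
   0  0  0  0  0  0]
 [ 0  0  0  0  0  0  0  0  0  0  0  0  0  0  0  0  0  0  0  0  0  2 11  8
   0  0  0  0  0  0]
 [ 0  0  0  0  0  0  0  0  0  0  0  0  0  0  0  0  0  0  0  0  0  6 13  3
   0  0  0  0  0  0]
 [ 0  0  0  0  0  0  0  0  0  0  0  0  0  0  0  0  0  0  0  0  0  6  8  6
   0  0  0  0  0  0]
 [ 0  0  0  0  0  0  0  0  0  0  0  0  0  0  0  0  0  0  0  0  0 11 11  0
   0  0  0  0  0  0]
 [ 0  0  0  0  0  0  0  0  0  0  0  0  0  0  0  0  0  0  0  0  0 23 10  1
   0  0  0  0  0  0]
 [ 0  0  0  0  0  0  0  0  0  0  0  0  0  0  0  0  0  0  0  0  0  7  1  0
   0  0  0  0  0  0]]
```

View pics/crop1.png

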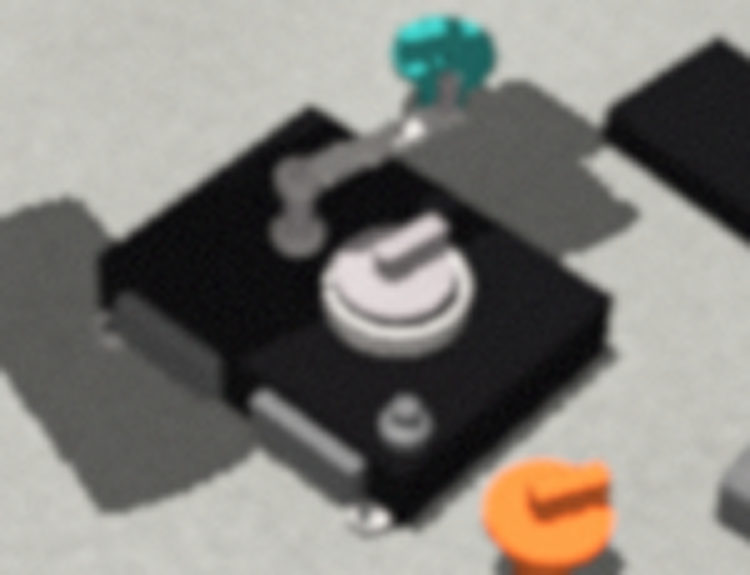

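View pics/wrist0.png

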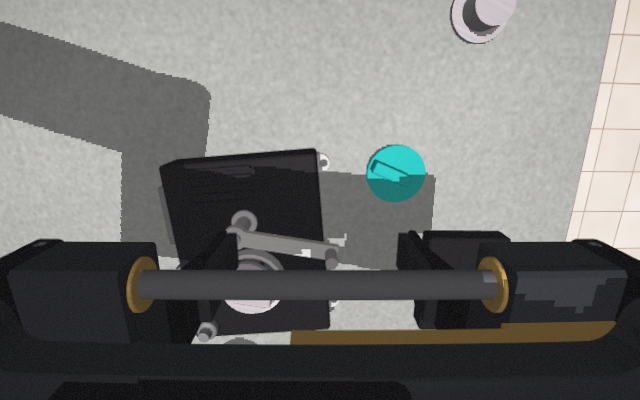

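The port is near (0.54,-0.125). The keeper is open, with its arm roughly along +x from a pivot near (0.537,-0.055), and the bar points roughly along +x. I'll move closer for a clear wrist view.

```bash
python3 -m pendant '[{"jaw":0.6,"linear":[-2.1,-2.1,0],"twist":0},{"jaw":0.5,"linear":[-2.1,-2.1,0],"twist":0},{"jaw":0.4,"linear":[-2.1,-2.1,0],"twist":0},{"jaw":0.35,"linear":[-2.1,-2.1,0],"twist":0},{"jaw":0.35,"linear":[0,0,0],"twist":0},{"jaw":0.35,"linear":[0,0,0],"twist":0}]' 8
python3 - <<'E'
from h import *
import pickle
c=cams.camera("wrist"); pickle.dump(c,open("w1.pkl","wb"));cv2.imwrite("pics/w1.png",c["color"])
o=robot.get_obs();print(o["position"],o["q"],o["ft_force"],o["moment"])
print(proj(c,[[.54,-.125,.062],[.537,-.055,.0845]]))
E
```

```text
time: 0.65
position: [0.5401, -0.0848, 0.2395]
tool_rot: [0.708, 0.706, -0.0, -0.0]
ft_force: [0.5, 0.7, -0.1]
grip_width: 0.0548
grip_force: 0.0
[ 0.54103672 -0.08425683  0.23961632] [-3.58885625e-01  4.23185514e-01  1.62817590e+00  5.48139922e-04
  1.08988267e+00 -3.57676738e-01] [ 0.48763887 -0.31230988  0.35980013] [ 0.03825542  0.01532801 -0.03389039]
[[318.13289603 218.36136405]
 [314.77548759 155.63183644]]
```

View pics/w1.png

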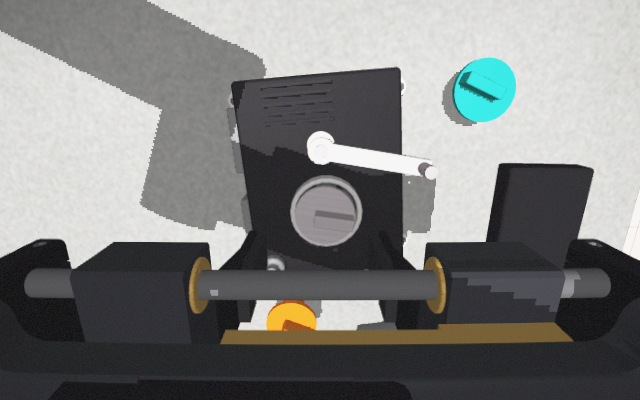

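The wrist view shows the collar circle centred near (326,211), the bar from (314,215) to (354,222), the pivot at (320,147) and the keeper post top at (430,172).

```bash
python3 - <<'E'
from h import *
import pickle
c=pickle.load(open("w1.pkl","rb"));g=cv2.cvtColor(c["color"],cv2.COLOR_BGR2GRAY)
P=cloud(c)
# collar outer: depth mask
ys,xs=np.mgrid[:400,:640]
m=(P[...,2]>.056)&(P[...,2]<.1)&(xs>280)&(xs<372)&(ys>168)&(ys<254)
cn=max(cv2.findContours(m.astype(np.uint8),0,1)[0],key=cv2.contourArea)
print("ell",cv2.minEnclosingCircle(cn),cv2.boundingRect(cn))
q=P[m&(P[...,2]<.067)]
(a,b),r=cv2.minEnclosingCircle(np.float32(on_plane(c,cn.reshape(-1,2),.062)[:,:2]*1000)); print("collar xy mm",a,b,r)
mb=(P[...,2]>.085)&(P[...,2]<.1)&(xs>300)&(xs<362)&(ys>195)&(ys<235)
print("bar px",mb.sum(),"z",np.median(P[mb][:,2]))
if mb.sum()>20:
    (cx,cy),(w,h),an=cv2.minAreaRect(np.float32(P[mb][:,:2]*1000));print(cx,cy,w,h,an); print(np.round(cv2.boxPoints(((cx,cy),(w,h),an)),1))
md=(P[...,2]>.069)&(P[...,2]<.08)&(xs>290)&(xs<362)&(ys>176)&(ys<246)
print("disc",md.sum(),np.median(P[md],axis=0)); (a,b),r=cv2.minEnclosingCircle(np.float32(P[md][:,:2]*1000));print(a,b,r)
print("pivot",on_plane(c,[(320,147)],.0925),"post",on_plane(c,[(430,172)],.1145))
print(on_plane(c,[(316,214),(353,219)],.093))
E
```

```text
ell ((325.72283935546875, 210.31683349609375), 35.4484977722168) (291, 177, 71, 69)
collar xy mm 548.0169067382812 -117.69356536865234 38.156036376953125
bar px 533 z 0.09131907433756886
554.2838745117188 -119.27520751953125 12.342223167419434 38.73518371582031 82.46410369873047
[[ 534.3 -122.9]
 [ 572.7 -127.9]
 [ 574.3 -115.7]
 [ 535.9 -110.6]]
disc 2025 [ 0.5448832  -0.11177765  0.07093454]
546.0292358398438 -118.43534088134766 31.41111183166504
pivot [[ 0.54178725 -0.04596619  0.0925    ]] post [[ 0.63507701 -0.06443207  0.1145    ]]
[[ 0.53792152 -0.10929937  0.093     ]
 [ 0.5731808  -0.11447466  0.093     ]]
```

```bash
python3 -m pendant '[{"jaw":0.3,"linear":[-3.4,0.5,0],"twist":0},{"jaw":0.3,"linear":[0,0,1],"twist":-7},{"jaw":0.3,"linear":[0,0,1],"twist":-7},{"jaw":0.3,"linear":[0,0,1],"twist":-7},{"jaw":0.3,"linear":[0,0,1],"twist":-7},{"jaw":0.3,"linear":[0,0,1],"twist":-7},{"jaw":0.3,"linear":[0,0,1],"twist":-7},{"jaw":0.3,"linear":[0,0,1],"twist":-7},{"jaw":0.3,"linear":[0,0,1],"twist":-7},{"jaw":0.3,"linear":[0,0,1],"twist":-7},{"jaw":0.3,"linear":[0,0,1],"twist":-7},{"jaw":0.3,"linear":[0,0,1],"twist":-7}]' 8
python3 -m pendant '[{"jaw":0.3,"linear":[0,0,0],"twist":-5.5},{"jaw":0.3,"linear":[0,0,0],"twist":0},{"jaw":0.3,"linear":[0,0,0],"twist":0}]'
python3 - <<'E'
from h import *
o=robot.get_obs();print(o["position"],o["q"],o["ft_force"],o["moment"])
from scipy.spatial.transform import Rotation as R
print(R.from_quat(o["tool_rot"]).as_matrix().round(3))
c=cams.camera("side");cv2.imwrite("pics/s2.png",cv2.resize(c["color"][150:310,230:430],None,fx=3.5,fy=3.5,interpolation=cv2.INTER_CUBIC))
E
```

```text
time: 1.7
position: [0.5472, -0.1171, 0.1289]
tool_rot: [0.109, 0.994, 0.0, 0.0]
ft_force: [-0.7, 0.3, -0.2]
grip_width: 0.0263
grip_force: 0.0
time: 1.95
position: [0.5469, -0.1173, 0.1293]
tool_rot: [0.066, 0.998, 0.0, 0.0]
ft_force: [-0.3, -0.4, 0.8]
grip_width: 0.0262
grip_force: 0.0
[ 0.54694361 -0.11730806  0.12930627] [-4.11178737e-01  5.93229124e-01  1.69712930e+00  3.57228448e-04
  8.50785479e-01 -1.84993891e+00] [-0.33854569 -0.36122489  0.75332699] [ 0.15877608 -0.05140271 -0.02016412]
[[-0.991  0.132  0.001]
 [ 0.132  0.991  0.   ]
 [-0.001  0.    -1.   ]]
```

View pics/s2.png

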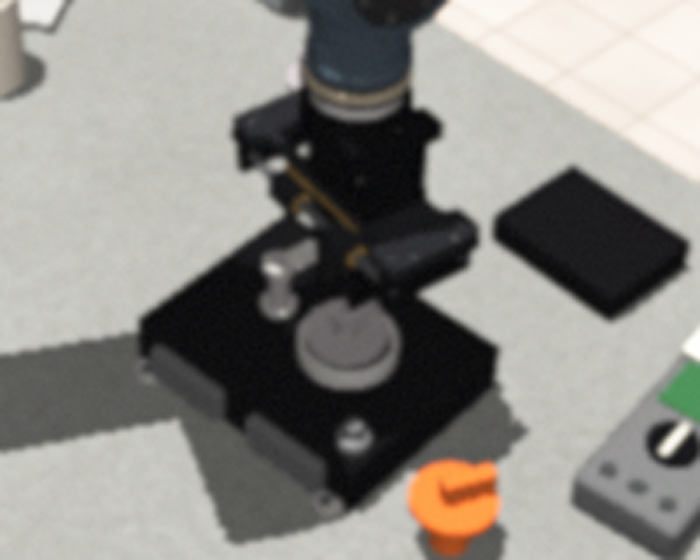

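The fork is above the bar, aligned with it. Descending, then gripping lightly.

```bash
python3 -m pendant '[{"jaw":0.3,"linear":[0.1,0,1.0],"twist":0},{"jaw":0.3,"linear":[0,0,1.0],"twist":0},{"jaw":0.3,"linear":[0,0,1.0],"twist":0},{"jaw":0.3,"linear":[0,0,0],"twist":0}]' 5
python3 -m pendant '[{"jaw":0.0,"linear":[0,0,0],"twist":0},{"jaw":0.0,"linear":[0,0,0],"twist":0},{"jaw":0.0,"linear":[0,0,0],"twist":0},{"jaw":0.0,"linear":[0,0,0],"twist":0}]' 5
cat > s.py <<'E'
from h import *
from scipy.spatial.transform import Rotation as R
o=robot.get_obs();M=R.from_quat(o["tool_rot"]).as_matrix()
print("t",o["time"],"p",o["position"].round(4),"q6",o["q"][5].round(3),"F",o["ft_force"].round(1),"m",o["moment"].round(3),"w",round(o["grip_width"],4),"gf",round(o["grip_force"],1),"yaw_y",np.degrees(np.arctan2(M[1,1],M[0,1])).round(1))
c=cams.camera("side");P=cloud(c)
d=np.hypot(P[...,0]-.546,P[...,1]+.118)
m=(d<.029)&(c["depth"]>0)
z=P[m][:,2]; h=z[(z>.055)&(z<.08)]
if len(h): print("disc n",len(h),"z med",np.median(h).round(4), "p25",np.percentile(h,25).round(4))
E
python3 s.py
```

```text
time: 2.33
position: [0.5434, -0.1172, 0.0971]
tool_rot: [0.066, 0.998, 0.001, -0.002]
ft_force: [-0.4, 1.0, 1.1]
grip_width: 0.0262
grip_force: 0.0
time: 2.67
position: [0.5454, -0.1182, 0.0999]
tool_rot: [0.065, 0.998, -0.0, 0.001]
ft_force: [-0.0, -1.6, -1.4]
grip_width: 0.0119
grip_force: 5.0
t 2.6667 p [ 0.5454 -0.1182  0.0999] q6 -1.853 F [-0.  -1.6 -1.4] m [-0.01  -0.034 -0.002] w 0.0119 gf 5.0 yaw_y 82.5
disc n 204 z med 0.0703 p25 0.0682
```

```bash
python3 -m pendant '[{"jaw":0.0,"linear":[0,0,0.05],"twist":2.5},{"jaw":0.0,"linear":[0,0,0.05],"twist":2.5},{"jaw":0.0,"linear":[0,0,0.03],"twist":2.5},{"jaw":0.0,"linear":[0,0,0.03],"twist":2.5}]' 5; python3 s.py
python3 -m pendant '[{"jaw":0.0,"linear":[0,0,0.03],"twist":2.5},{"jaw":0.0,"linear":[0,0,0.03],"twist":2.5},{"jaw":0.0,"linear":[0,0,0.03],"twist":2.5},{"jaw":0.0,"linear":[0,0,0.03],"twist":2.5}]' 5; python3 s.py
```

```text
time: 3.05
position: [0.5455, -0.1181, 0.0993]
tool_rot: [0.153, 0.988, -0.0, 0.001]
ft_force: [-1.2, 0.3, 6.1]
grip_width: 0.0117
grip_force: 5.0
t 3.05 p [ 0.5455 -0.1181  0.0993] q6 -1.677 F [-1.2  0.3  6.1] m [0.146 0.061 0.074] w 0.0117 gf 5.0 yaw_y 72.4
disc n 164 z med 0.0695 p25 0.0674
time: 3.43
position: [0.5457, -0.118, 0.0982]
tool_rot: [0.239, 0.971, -0.0, 0.001]
ft_force: [-0.1, 0.1, 6.5]
grip_width: 0.0121
grip_force: 5.0
t 3.4333 p [ 0.5457 -0.118   0.0982] q6 -1.502 F [-0.1  0.1  6.5] m [0.241 0.09  0.052] w 0.0121 gf 5.0 yaw_y 62.4
disc n 143 z med 0.0693 p25 0.0675
```

```bash
for i in 1; do python3 -m pendant '[{"jaw":0.0,"linear":[0,0,0.02],"twist":2.5},{"jaw":0.0,"linear":[0,0,0.02],"twist":2.5},{"jaw":0.0,"linear":[0,0,0.02],"twist":2.5},{"jaw":0.0,"linear":[0,0,0.02],"twist":2.5},{"jaw":0.0,"linear":[0,0,0.02],"twist":2.5},{"jaw":0.0,"linear":[0,0,0.02],"twist":2.5},{"jaw":0.0,"linear":[0,0,0.02],"twist":2.5},{"jaw":0.0,"linear":[0,0,0.02],"twist":2.5},{"jaw":0.0,"linear":[0,0,0.02],"twist":2.5},{"jaw":0.0,"linear":[0,0,0.02],"twist":2.5},{"jaw":0.0,"linear":[0,0,0.02],"twist":2.5},{"jaw":0.0,"linear":[0,0,0.02],"twist":2.5}]' 5 >/dev/null; python3 s.py; done
```

```text
t 4.4833 p [ 0.5466 -0.1177  0.096 ] q6 -0.979 F [0.6 2.  5.9] m [ 0.451 -0.141  0.026] w 0.0121 gf 5.0 yaw_y 32.4
disc n 93 z med 0.0691 p25 0.0663
```

```bash
python3 -m pendant '[{"jaw":0.0,"linear":[0,0,0.02],"twist":2.5},{"jaw":0.0,"linear":[0,0,0.02],"twist":2.5},{"jaw":0.0,"linear":[0,0,0.02],"twist":2.5},{"jaw":0.0,"linear":[0,0,0.02],"twist":2.5},{"jaw":0.0,"linear":[0,0,0.02],"twist":2.5},{"jaw":0.0,"linear":[0,0,0.02],"twist":2.5},{"jaw":0.0,"linear":[0,0,0.02],"twist":2.5},{"jaw":0.0,"linear":[0,0,0.02],"twist":2.5},{"jaw":0.0,"linear":[0,0,0.02],"twist":2.5},{"jaw":0.0,"linear":[0,0,0.02],"twist":2.5},{"jaw":0.0,"linear":[0,0,0.02],"twist":2.5},{"jaw":0.0,"linear":[0,0,0.02],"twist":2.5}]' 5 >/dev/null; python3 s.py
```

```text
t 5.5333 p [ 0.5477 -0.118   0.094 ] q6 -0.455 F [1.7 2.4 7.3] m [ 0.397 -0.453  0.042] w 0.0119 gf 5.0 yaw_y 2.3
disc n 163 z med 0.0704 p25 0.0681
```

```bash
python3 -m pendant '[{"jaw":0.0,"linear":[0,0,0.02],"twist":2.5},{"jaw":0.0,"linear":[0,0,0.02],"twist":2.5},{"jaw":0.0,"linear":[0,0,0.02],"twist":2.5},{"jaw":0.0,"linear":[0,0,0.02],"twist":2.5},{"jaw":0.0,"linear":[0,0,0.02],"twist":2.5},{"jaw":0.0,"linear":[0,0,0.02],"twist":2.5},{"jaw":0.0,"linear":[0,0,0.02],"twist":2.5},{"jaw":0.0,"linear":[0,0,0.02],"twist":2.5},{"jaw":0.0,"linear":[0,0,0.02],"twist":2.5},{"jaw":0.0,"linear":[0,0,0.02],"twist":2.5},{"jaw":0.0,"linear":[0,0,0.02],"twist":2.5},{"jaw":0.0,"linear":[0,0,0.02],"twist":2.5}]' 5 >/dev/null; python3 s.py
```

```text
t 6.5833 p [ 0.5484 -0.1187  0.0918] q6 0.069 F [3.  1.2 5.9] m [ 0.193 -0.563  0.018] w 0.0121 gf 5.0 yaw_y -27.6
disc n 196 z med 0.0704 p25 0.0683
```

```bash
python3 -m pendant '[{"jaw":0.25,"linear":[0,0,0],"twist":0},{"jaw":0.25,"linear":[0,0,-0.4],"twist":0},{"jaw":0.25,"linear":[0.1,0.17,-0.4],"twist":0},{"jaw":0.25,"linear":[0,0,0],"twist":0},{"jaw":0.25,"linear":[0,0,0],"twist":0}]' 5 ; python3 s.py
```

```text
time: 7.05
position: [0.5468, -0.1177, 0.0977]
tool_rot: [0.855, 0.519, -0.0, -0.0]
ft_force: [0.1, -0.3, -0.1]
grip_width: 0.0213
grip_force: 0.0
t 7.05 p [ 0.5468 -0.1177  0.0977] q6 0.068 F [ 0.1 -0.3 -0.1] m [-0.048  0.057 -0.013] w 0.0213 gf 0.0 yaw_y -27.5
disc n 176 z med 0.0705 p25 0.0682
```

```bash
python3 -m pendant '[{"jaw":0.25,"linear":[0,0.14,0],"twist":0},{"jaw":0.0,"linear":[0,0,0],"twist":0},{"jaw":0.0,"linear":[0,0,0],"twist":0},{"jaw":0.0,"linear":[0,0,0.05],"twist":0},{"jaw":0.0,"linear":[0,0,0.05],"twist":2.5},{"jaw":0.0,"linear":[0,0,0.03],"twist":2.5},{"jaw":0.0,"linear":[0,0,0.03],"twist":2.5},{"jaw":0.0,"linear":[0,0,0.02],"twist":2.5},{"jaw":0.0,"linear":[0,0,0.02],"twist":2.5},{"jaw":0.0,"linear":[0,0,0.02],"twist":2.5},{"jaw":0.0,"linear":[0,0,0.02],"twist":2.5},{"jaw":0.0,"linear":[0,0,0.02],"twist":2.5}]' 5 >/dev/null; python3 s.py
```

```text
t 8.1 p [ 0.5495 -0.1191  0.0962] q6 0.419 F [ 1.1 -0.9  6.6] m [-0.097  0.003  0.102] w 0.0124 gf 5.0 yaw_y -47.6
disc n 205 z med 0.0704 p25 0.0684
```

```bash
python3 -m pendant '[{"jaw":0.0,"linear":[0,0,0.02],"twist":2.5},{"jaw":0.0,"linear":[0,0,0.02],"twist":2.5},{"jaw":0.0,"linear":[0,0,0.02],"twist":2.5},{"jaw":0.0,"linear":[0,0,0.02],"twist":2.5},{"jaw":0.0,"linear":[0,0,0.02],"twist":2.5},{"jaw":0.0,"linear":[0,0,0.02],"twist":2.5},{"jaw":0.0,"linear":[0,0,0.02],"twist":2.5},{"jaw":0.0,"linear":[0,0,0.02],"twist":2.5},{"jaw":0.0,"linear":[0,0,0.02],"twist":2.5},{"jaw":0.0,"linear":[0,0,0.02],"twist":2.5},{"jaw":0.0,"linear":[0,0,0.02],"twist":2.5},{"jaw":0.0,"linear":[0,0,0.02],"twist":2.5}]' 5 >/dev/null; python3 s.py
```

```text
t 9.15 p [ 0.5497 -0.1193  0.0939] q6 0.943 F [ 0.1 -1.8  6.9] m [-0.11   0.066  0.02 ] w 0.0119 gf 5.0 yaw_y -77.6
disc n 193 z med 0.0708 p25 0.0682
```

```bash
python3 -m pendant '[{"jaw":0.0,"linear":[0,0,0.02],"twist":2.5},{"jaw":0.0,"linear":[0,0,0.02],"twist":2.5},{"jaw":0.0,"linear":[0,0,0.02],"twist":2.5},{"jaw":0.0,"linear":[0,0,0.02],"twist":2.5},{"jaw":0.0,"linear":[0,0,0.02],"twist":2.5},{"jaw":0.0,"linear":[0,0,0.02],"twist":2.5},{"jaw":0.0,"linear":[0,0,0.02],"twist":2.5},{"jaw":0.0,"linear":[0,0,0.02],"twist":2.5},{"jaw":0.0,"linear":[0,0,0.02],"twist":2.5},{"jaw":0.0,"linear":[0,0,0.02],"twist":2.5},{"jaw":0.0,"linear":[0,0,0.02],"twist":2.5},{"jaw":0.0,"linear":[0,0,0.02],"twist":2.5}]' 5 >/dev/null; python3 s.py
```

```text
t 10.2 p [ 0.5497 -0.1196  0.0915] q6 1.466 F [ 0.9 -1.8  6.5] m [-0.244  0.182  0.079] w 0.0118 gf 5.0 yaw_y -107.6
disc n 136 z med 0.0707 p25 0.0601
```

```bash
python3 -m pendant '[{"jaw":0.0,"linear":[0,0,0.02],"twist":2.5},{"jaw":0.0,"linear":[0,0,0.02],"twist":2.5},{"jaw":0.0,"linear":[0,0,0.02],"twist":2.5},{"jaw":0.0,"linear":[0,0,0.02],"twist":2.5},{"jaw":0.0,"linear":[0,0,0.02],"twist":2.5},{"jaw":0.0,"linear":[0,0,0.02],"twist":2.5},{"jaw":0.0,"linear":[0,0,0.02],"twist":2.5},{"jaw":0.0,"linear":[0,0,0.02],"twist":2.5},{"jaw":0.0,"linear":[0,0,0.02],"twist":2.5},{"jaw":0.0,"linear":[0,0,0.02],"twist":2.5},{"jaw":0.0,"linear":[0,0,0.02],"twist":2.5},{"jaw":0.0,"linear":[0,0,0.02],"twist":2.5}]' 5 >/dev/null; python3 s.py
```

```text
t 11.25 p [ 0.5494 -0.1196  0.089 ] q6 1.99 F [ 0.1 -2.   7. ] m [-0.272  0.216  0.079] w 0.0119 gf 5.0 yaw_y -137.6
disc n 66 z med 0.0683 p25 0.0573
```

```bash
python3 -m pendant '[{"jaw":0.25,"linear":[0,0,0],"twist":0},{"jaw":0.25,"linear":[0,0,0],"twist":0},{"jaw":0.25,"linear":[0,0,-1.5],"twist":0},{"jaw":0.25,"linear":[0,0,-1.8],"twist":0},{"jaw":0.25,"linear":[0,0,0],"twist":-7},{"jaw":0.25,"linear":[0,0,0],"twist":-7},{"jaw":0.25,"linear":[0,0,0],"twist":-7},{"jaw":0.25,"linear":[0,0,0],"twist":-7},{"jaw":0.25,"linear":[0,0,0],"twist":-7},{"jaw":0.25,"linear":[0,0,0],"twist":-7}]' 5 
python3 - <<'E'
from h import *
import pickle
c=cams.camera("side");P=cloud(c);pickle.dump(c,open("s3.pkl","wb"))
d=np.hypot(P[...,0]-.5485,P[...,1]+.1185)
z=P[(d<.03)][:,2]; print(np.histogram(z,bins=np.arange(.05,.125,.004)))
m=(d<.032)&(P[...,2]>.083)&(P[...,2]<.098); print(m.sum())
(cx,cy),(w,h),an=cv2.minAreaRect(np.float32(P[m][:,:2]*1000)); print(cx,cy,w,h,an,P[m].mean(0))
E
```

```text
time: 12.13
position: [0.5477, -0.118, 0.1203]
tool_rot: [0.999, -0.045, -0.001, -0.0]
ft_force: [0.1, 0.1, -0.3]
grip_width: 0.0216
grip_force: 0.0
(array([ 6, 25,  5,  9, 65, 98, 28, 14, 19, 24, 23,  4,  1,  9, 23, 16, 17,
       13]), array([0.05 , 0.054, 0.058, 0.062, 0.066, 0.07 , 0.074, 0.078, 0.082,
       0.086, 0.09 , 0.094, 0.098, 0.102, 0.106, 0.11 , 0.114, 0.118,
       0.122]))
67
543.456787109375 -115.33841705322266 17.524744033813477 39.19044494628906 39.59785461425781 [ 0.5392936  -0.11430012  0.08910454]
```

```bash
python3 -m pendant '[{"jaw":0.25,"linear":[0,0,0],"twist":-7},{"jaw":0.25,"linear":[0,0,0],"twist":-7},{"jaw":0.25,"linear":[0,0,0],"twist":-7},{"jaw":0.25,"linear":[0,0,0],"twist":-7},{"jaw":0.25,"linear":[0,0,0],"twist":-7},{"jaw":0.25,"linear":[0,0,0],"twist":-7},{"jaw":0.25,"linear":[0,0,0],"twist":-7},{"jaw":0.25,"linear":[0,0,0],"twist":-7},{"jaw":0.25,"linear":[0,0,0],"twist":-7},{"jaw":0.25,"linear":[0,0,0],"twist":-7},{"jaw":0.25,"linear":[0,0,0],"twist":-7}]' >/dev/null
python3 -m pendant '[{"jaw":0.25,"linear":[0,0,0],"twist":-7},{"jaw":0.25,"linear":[0,0,0],"twist":-7},{"jaw":0.25,"linear":[0,0,0],"twist":-7},{"jaw":0.25,"linear":[0,0,0],"twist":-7},{"jaw":0.25,"linear":[0,0,0],"twist":-7},{"jaw":0.25,"linear":[0,0,0],"twist":-7},{"jaw":0.25,"linear":[0,0,0],"twist":-7},{"jaw":0.25,"linear":[0,0,0],"twist":-7},{"jaw":0.25,"linear":[0,0,0],"twist":-5},{"jaw":0.25,"linear":[0,0,0],"twist":0},{"jaw":0.25,"linear":[0,0,0],"twist":0}]' >/dev/null; python3 s.py
```

```text
t 14.0167 p [ 0.5479 -0.1182  0.1205] q6 -1.15 F [0.5 1.  0.5] m [ 0.057 -0.067 -0.008] w 0.0218 gf 0.0 yaw_y 42.3
disc n 204 z med 0.0705 p25 0.0682
```

```bash
python3 -m pendant '[{"jaw":0.25,"linear":[0,0.05,0.8],"twist":0},{"jaw":0.25,"linear":[0,0,0.8],"twist":0},{"jaw":0.25,"linear":[0,0,0.6],"twist":0},{"jaw":0.0,"linear":[0,0,0],"twist":0},{"jaw":0.0,"linear":[0,0,0],"twist":0},{"jaw":0.0,"linear":[0,0,0.05],"twist":0},{"jaw":0.0,"linear":[0,0,0.05],"twist":2.5},{"jaw":0.0,"linear":[0,0,0.03],"twist":2.5},{"jaw":0.0,"linear":[0,0,0.03],"twist":2.5},{"jaw":0.0,"linear":[0,0,0.02],"twist":2.5},{"jaw":0.0,"linear":[0,0,0.02],"twist":2.5},{"jaw":0.0,"linear":[0,0,0.02],"twist":2.5}]' 5 >/dev/null; python3 s.py
```

```text
t 15.0667 p [ 0.5487 -0.1181  0.0977] q6 -0.889 F [-1.7  0.6  5.4] m [0.155 0.228 0.076] w 0.0118 gf 5.0 yaw_y 27.4
disc n 143 z med 0.0695 p25 0.0674
```

```bash
python3 -m pendant '[{"jaw":0.0,"linear":[0,0,0.02],"twist":2.5},{"jaw":0.0,"linear":[0,0,0.02],"twist":2.5},{"jaw":0.0,"linear":[0,0,0.02],"twist":2.5},{"jaw":0.0,"linear":[0,0,0.02],"twist":2.5},{"jaw":0.0,"linear":[0,0,0.02],"twist":2.5},{"jaw":0.0,"linear":[0,0,0.02],"twist":2.5},{"jaw":0.0,"linear":[0,0,0.02],"twist":2.5},{"jaw":0.0,"linear":[0,0,0.02],"twist":2.5},{"jaw":0.0,"linear":[0,0,0.02],"twist":2.5},{"jaw":0.0,"linear":[0,0,0.02],"twist":2.5},{"jaw":0.0,"linear":[0,0,0.02],"twist":2.5},{"jaw":0.0,"linear":[0,0,0.02],"twist":2.5}]' 5 >/dev/null; python3 s.py
```

```text
t 16.1167 p [ 0.5493 -0.1179  0.095 ] q6 -0.365 F [0.8 1.7 3.4] m [ 0.34  -0.05  -0.013] w 0.0122 gf 5.0 yaw_y -2.7
disc n 215 z med 0.0679 p25 0.066
```

The disc reading fell by about 2.5 mm and the vertical force dropped, so the key may be entering. Lowering without twist to test.

```bash
python3 -m pendant '[{"jaw":0.0,"linear":[0,0,0.05],"twist":0},{"jaw":0.0,"linear":[0,0,0.05],"twist":0},{"jaw":0.0,"linear":[0,0,0.05],"twist":0},{"jaw":0.0,"linear":[0,0,0.05],"twist":0}]' 5 >/dev/null; python3 s.py; python3 -m pendant '[{"jaw":0.25,"linear":[0,0,0],"twist":0},{"jaw":0.25,"linear":[0,0,0],"twist":0},{"jaw":0.25,"linear":[0,0,0],"twist":0}]' 5 >/dev/null; python3 s.py
```

```text
t 16.5 p [ 0.5494 -0.1181  0.0933] q6 -0.369 F [-0.4  1.3  5.7] m [ 0.288  0.101 -0.045] w 0.0118 gf 5.0 yaw_y -2.4
disc n 204 z med 0.0679 p25 0.0663
t 16.8 p [ 0.5484 -0.1181  0.0921] q6 -0.368 F [ 0.1  0.6 -1.3] m [-0.058  0.026  0.014] w 0.02 gf 0.0 yaw_y -2.5
disc n 195 z med 0.0679 p25 0.0662
```

```bash
python3 -m pendant '[{"jaw":0.0,"linear":[0,0,0],"twist":0},{"jaw":0.0,"linear":[0,0,0.1],"twist":0},{"jaw":0.0,"linear":[0,0,0.1],"twist":0},{"jaw":0.0,"linear":[0,0,0.1],"twist":0},{"jaw":0.0,"linear":[0,0,0.1],"twist":0},{"jaw":0.0,"linear":[0,0,0.1],"twist":0},{"jaw":0.0,"linear":[0,0,0.1],"twist":0},{"jaw":0.0,"linear":[0,0,0.1],"twist":0}]' 5 >/dev/null; python3 s.py; python3 -m pendant '[{"jaw":0.0,"linear":[0,0,0.1],"twist":0},{"jaw":0.0,"linear":[0,0,0.1],"twist":0},{"jaw":0.0,"linear":[0,0,0.1],"twist":0}]' 5 >/dev/null; python3 s.py
```

```text
t 17.5167 p [ 0.5489 -0.1182  0.086 ] q6 -0.368 F [-1.1  0.4  6.1] m [ 0.083  0.166 -0.034] w 0.012 gf 5.0 yaw_y -2.5
disc n 214 z med 0.0641 p25 0.0621
t 17.8167 p [ 0.5489 -0.1183  0.083 ] q6 -0.367 F [-1.2 -0.   7.5] m [-0.017  0.176 -0.05 ] w 0.0115 gf 5.0 yaw_y -2.5
disc n 227 z med 0.0626 p25 0.0609
```

The cap is keyed and going down; pressing on.

```bash
python3 -m pendant '[{"jaw":0.0,"linear":[0,0,0.1],"twist":0},{"jaw":0.0,"linear":[0,0,0.1],"twist":0},{"jaw":0.0,"linear":[0,0,0.1],"twist":0},{"jaw":0.0,"linear":[0,0,0.1],"twist":0}]' 5 >/dev/null; python3 s.py; python3 -m pendant '[{"jaw":0.0,"linear":[0,0,0.1],"twist":0},{"jaw":0.0,"linear":[0,0,0.1],"twist":0},{"jaw":0.0,"linear":[0,0,0],"twist":0}]' 5 >/dev/null; python3 s.py
```

```text
t 18.2 p [ 0.5489 -0.1183  0.0794] q6 -0.367 F [-2.9  0.3 19.4] m [0.1   0.608 0.002] w 0.0118 gf 12.1 yaw_y -2.5
disc n 225 z med 0.0632 p25 0.0613
t 18.5 p [ 0.5489 -0.1183  0.0793] q6 -0.367 F [-5.1  0.9 22. ] m [ 0.252  0.927 -0.067] w 0.0122 gf 16.0 yaw_y -2.5
disc n 214 z med 0.0628 p25 0.0608
```

Fz reached 22 N with the fingertips stopped at 0.0624 m, which means home. Releasing and lifting, then checking the height.

```bash
python3 -m pendant '[{"jaw":0.3,"linear":[0,0,0],"twist":0},{"jaw":0.3,"linear":[0,0,0],"twist":0},{"jaw":0.3,"linear":[0,0,0],"twist":0},{"jaw":0.3,"linear":[0,0,-3.5],"twist":0},{"jaw":0.3,"linear":[0,0,-3.5],"twist":0},{"jaw":0.3,"linear":[1.92,2.78,0],"twist":0},{"jaw":0.3,"linear":[1.92,2.78,0],"twist":0},{"jaw":0.3,"linear":[1.92,2.78,0],"twist":0},{"jaw":0.3,"linear":[0,0,0],"twist":0},{"jaw":0.3,"linear":[0,0,0],"twist":0}]' 20
python3 - <<'E'
from h import *
import pickle
c=cams.camera("side");P=cloud(c);pickle.dump(c,open("s4.pkl","wb"))
d=np.hypot(P[...,0]-.5485,P[...,1]+.1185)
z=P[(d<.03)][:,2]; print(np.histogram(z,bins=np.arange(.05,.125,.002))[0])
c=cams.camera("wrist");pickle.dump(c,open("w4.pkl","wb"));cv2.imwrite("pics/w4.png",c["color"])
E
python3 s.py
```

```text
time: 19.38
position: [0.6353, -0.0631, 0.1458]
tool_rot: [0.721, 0.692, 0.0, 0.0]
ft_force: [-0.1, 0.0, -0.0]
grip_width: 0.0259
grip_force: 0.0
[ 0  0  1  7 36 74 78 28  7  9  9  5 10 10 11 18 19  8  0  0  0  0  0  0
  0  0  0  0  0  0  0  0  0  0  0  0  0]
t 19.4833 p [ 0.6332 -0.064   0.1454] q6 -0.232 F [-0.5  0.7 -0.4] m [-0.031 -0.03  -0.025] w 0.0261 gf 0.0 yaw_y -2.5
disc n 264 z med 0.0622 p25 0.0608
```

View pics/w4.png

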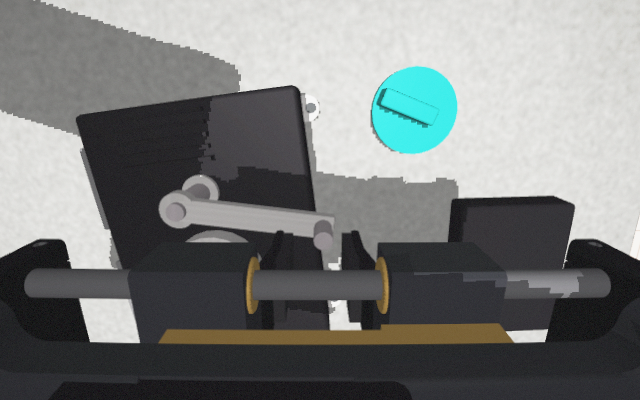

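The wrist view shows the cap home (bar top about 0.082 m). The keeper pivot top is at (175,211) and the post top at about (323,242), between the finger gap columns.

```bash
python3 - <<'E'
from h import *
import pickle
c=pickle.load(open("w4.pkl","rb"))
print("post",on_plane(c,[(323,241)],.1145),"pivot",on_plane(c,[(175,211)],.0985))
P=cloud(c); ys,xs=np.mgrid[:400,:640]
m=(P[...,2]>.106)&(P[...,2]<.12)&(xs>300)&(xs<345)&(ys>215)&(ys<262); print(m.sum(),P[m].mean(0),xs[m].mean(),ys[m].mean())
E
python3 -m pendant '[{"jaw":0.3,"linear":[0,0,0],"twist":-6.9},{"jaw":0.3,"linear":[0,0,0],"twist":-6.9},{"jaw":0.3,"linear":[0,0,0],"twist":-6.9},{"jaw":0.3,"linear":[0,0,0],"twist":-6.9},{"jaw":0.3,"linear":[0,0,0],"twist":-6.9},{"jaw":0.3,"linear":[0,0,0],"twist":-6.9},{"jaw":0.3,"linear":[0,0,0],"twist":-6.9},{"jaw":0.3,"linear":[0,0,0],"twist":-6.9},{"jaw":0.3,"linear":[0,0,0],"twist":-6.9},{"jaw":0.3,"linear":[0,0,0],"twist":-6.9},{"jaw":0.3,"linear":[0,0,0],"twist":-6.9},{"jaw":0.3,"linear":[0,0,0],"twist":-6.9}]'; python3 s.py
```

```text
post [[ 0.63618135 -0.06473173  0.1145    ]] pivot [[ 0.54410904 -0.04767012  0.0985    ]]
376 [ 0.63591996 -0.06315389  0.11343357] 322.4281914893617 237.83244680851064
time: 20.53
position: [0.633, -0.0651, 0.1459]
tool_rot: [0.082, 0.997, 0.0, -0.001]
ft_force: [0.2, 0.2, 0.9]
grip_width: 0.0262
grip_force: 0.0
t 20.5333 p [ 0.633  -0.0651  0.1459] q6 -1.683 F [0.2 0.2 0.9] m [ 0.128  0.008 -0.004] w 0.0262 gf 0.0 yaw_y 80.5
disc n 274 z med 0.0625 p25 0.0606
```

```bash
python3 -m pendant '[{"jaw":0.3,"linear":[-0.3,0.1,1.0],"twist":0},{"jaw":0.3,"linear":[0,0,1.0],"twist":0},{"jaw":0.3,"linear":[0,0,0.9],"twist":0},{"jaw":0.3,"linear":[0,0,0],"twist":0},{"jaw":0.3,"linear":[0,0,0],"twist":0}]' 20; python3 -m pendant '[{"jaw":0.3,"linear":[0,-0.4,0],"twist":0},{"jaw":0.3,"linear":[0,-0.4,0],"twist":0},{"jaw":0.3,"linear":[0.07,-1.16,0],"twist":7},{"jaw":0.3,"linear":[0.07,-1.16,0],"twist":7},{"jaw":0.3,"linear":[0,0,0],"twist":0}]'
```

```text
time: 21.0
position: [0.6365, -0.0635, 0.1156]
tool_rot: [0.085, 0.996, 0.0, -0.002]
ft_force: [1.0, -0.3, 0.6]
grip_width: 0.0259
grip_force: 0.0
time: 21.42
position: [0.6291, -0.0955, 0.1175]
tool_rot: [0.207, 0.978, -0.0, 0.0]
ft_force: [-0.0, -0.3, 0.3]
grip_width: 0.0262
grip_force: 0.0
```

```bash
python3 -m pendant '[{"jaw":0.3,"linear":[0.07,-1.16,0],"twist":7},{"jaw":0.3,"linear":[0.07,-1.16,0],"twist":7},{"jaw":0.3,"linear":[0.07,-1.16,0],"twist":7},{"jaw":0.3,"linear":[0.07,-1.16,0],"twist":7},{"jaw":0.3,"linear":[0.07,-1.16,0],"twist":7}]'
python3 - <<'E'
from h import *
c=cams.camera("side");cv2.imwrite("pics/s5.png",cv2.resize(c["color"][150:310,230:430],None,fx=3.5,fy=3.5,interpolation=cv2.INTER_CUBIC))
E
```

```text
time: 21.83
position: [0.5924, -0.137, 0.1176]
tool_rot: [0.491, 0.871, 0.001, 0.001]
ft_force: [0.6, 1.0, 0.4]
grip_width: 0.026
grip_force: 0.7
```

View pics/s5.png

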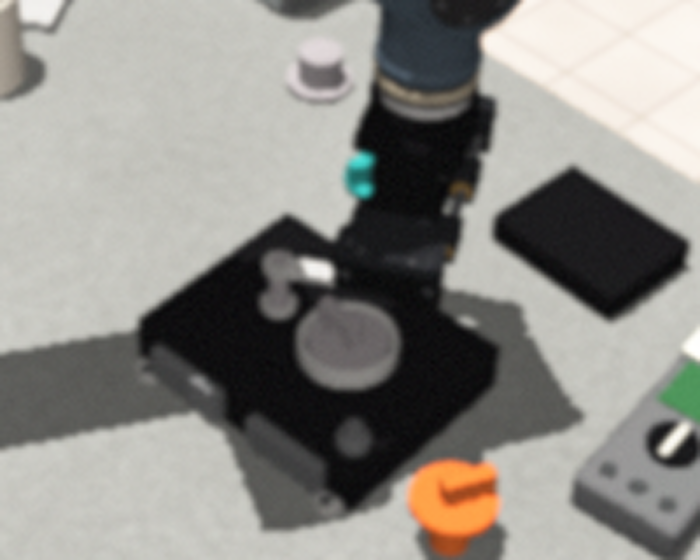

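The keeper arm follows the fingers and the cap sits flush. Closing further, slowing toward the stop.

```bash
python3 -m pendant '[{"jaw":0.3,"linear":[0.07,-1.16,0],"twist":7},{"jaw":0.3,"linear":[0.07,-1.16,0],"twist":7},{"jaw":0.3,"linear":[0.02,-0.6,0],"twist":3.5},{"jaw":0.3,"linear":[0.02,-0.4,0],"twist":2},{"jaw":0.3,"linear":[0,-0.2,0],"twist":1},{"jaw":0.3,"linear":[0,0,0],"twist":0}]'; python3 -m pendant '[{"jaw":0.3,"linear":[0,-0.2,0],"twist":0},{"jaw":0.3,"linear":[0,-0.2,0],"twist":0},{"jaw":0.3,"linear":[0,0,0],"twist":0}]'
```

```text
time: 22.38
position: [0.5596, -0.1494, 0.1177]
tool_rot: [0.636, 0.771, 0.0, 0.001]
ft_force: [0.7, 0.5, -0.3]
grip_width: 0.0262
grip_force: 0.1
time: 22.63
position: [0.5555, -0.1501, 0.1174]
tool_rot: [0.637, 0.771, 0.0, 0.001]
ft_force: [0.7, 0.7, 0.1]
grip_width: 0.0259
grip_force: 0.6
```

```bash
python3 -m pendant '[{"jaw":0.3,"linear":[0,-0.2,0],"twist":1},{"jaw":0.3,"linear":[0,-0.2,0],"twist":1},{"jaw":0.3,"linear":[0,0,0],"twist":0}]'; python3 -m pendant '[{"jaw":0.3,"linear":[0,-0.2,0],"twist":1},{"jaw":0.3,"linear":[0,-0.2,0],"twist":1},{"jaw":0.3,"linear":[0,0,0],"twist":0}]'; python3 -m pendant '[{"jaw":0.3,"linear":[0,-0.1,0],"twist":0},{"jaw":0.3,"linear":[0,-0.1,0],"twist":0},{"jaw":0.3,"linear":[0,0,0],"twist":0}]'; python3 s.py
```

```text
time: 22.88
position: [0.5508, -0.1506, 0.1171]
tool_rot: [0.651, 0.759, -0.0, -0.0]
ft_force: [1.3, 0.2, 0.6]
grip_width: 0.0261
grip_force: 0.4
time: 23.13
position: [0.5465, -0.1511, 0.117]
tool_rot: [0.664, 0.747, -0.0, -0.001]
ft_force: [0.7, -0.2, -0.1]
grip_width: 0.026
grip_force: 0.2
time: 23.38
position: [0.5449, -0.1514, 0.117]
tool_rot: [0.664, 0.748, -0.0, -0.0]
ft_force: [1.7, 1.1, 0.5]
grip_width: 0.0259
grip_force: 0.4
t 23.3833 p [ 0.5449 -0.1514  0.117 ] q6 -0.587 F [1.7 1.1 0.5] m [ 0.126 -0.119  0.026] w 0.0259 gf 0.4 yaw_y 6.8
disc n 112 z med 0.0615 p25 0.0603
```

The fingers have drifted outward from the post by about 9 mm. Re-centring radially, then pushing to the stop.

```bash
python3 -m pendant '[{"jaw":0.3,"linear":[0.45,0,0],"twist":0},{"jaw":0.3,"linear":[0.45,0,0],"twist":0},{"jaw":0.3,"linear":[0,-0.1,0],"twist":0},{"jaw":0.3,"linear":[0,-0.1,0],"twist":0},{"jaw":0.3,"linear":[0,0,0],"twist":0}]'; python3 -m pendant '[{"jaw":0.3,"linear":[0,-0.1,0],"twist":0},{"jaw":0.3,"linear":[0,-0.1,0],"twist":0},{"jaw":0.3,"linear":[0,0,0],"twist":0}]'; python3 s.py
```

```text
time: 23.85
position: [0.5434, -0.1419, 0.1172]
tool_rot: [0.664, 0.748, 0.001, 0.001]
ft_force: [5.2, 3.3, -3.2]
grip_width: 0.0263
grip_force: 2.5
time: 24.1
position: [0.5432, -0.142, 0.1172]
tool_rot: [0.664, 0.747, 0.003, 0.002]
ft_force: [8.3, 5.9, -3.7]
grip_width: 0.0259
grip_force: 4.5
t 24.1 p [ 0.5432 -0.142   0.1172] q6 -0.578 F [ 8.3  5.9 -3.7] m [ 1.049 -1.38   0.124] w 0.0259 gf 4.5 yaw_y 6.7
disc n 138 z med 0.0617 p25 0.0607
```

The force is rising with no motion, so the arm is at its stop. Backing off, lifting away and looking.

```bash
python3 -m pendant '[{"jaw":0.3,"linear":[0,0.4,0],"twist":0},{"jaw":0.3,"linear":[0,0.2,0],"twist":0},{"jaw":0.3,"linear":[0,0,-2],"twist":0},{"jaw":0.3,"linear":[0,0,-3],"twist":0},{"jaw":0.3,"linear":[3,0,-3],"twist":0},{"jaw":0.3,"linear":[3,0,-3],"twist":0},{"jaw":0.3,"linear":[3,0,-1],"twist":0},{"jaw":0.3,"linear":[0,0,0],"twist":0},{"jaw":0.3,"linear":[0,0,0],"twist":0}]'
python3 - <<'E'
from h import *
c=cams.camera("wrist");cv2.imwrite("pics/w6.png",c["color"])
P=cloud(c); ys,xs=np.mgrid[:400,:640]
m=(P[...,2]>.107)&(P[...,2]<.12)&(np.hypot(P[...,0]-.551,P[...,1]+.142)<.03); print(m.sum(),P[m].mean(0) if m.any() else 0)
E
python3 s.py
```

```text
time: 24.9
position: [0.5351, -0.053, 0.237]
tool_rot: [0.663, 0.749, -0.0, 0.001]
ft_force: [0.2, -0.5, -1.0]
grip_width: 0.026
grip_force: 0.0
0 0
t 24.95 p [ 0.5351 -0.0539  0.2362] q6 -0.427 F [-0.5 -0.2 -0.4] m [ 0.008 -0.027  0.007] w 0.0261 gf 0.0 yaw_y 6.9
disc n 222 z med 0.0624 p25 0.0608
```

View pics/w6.png

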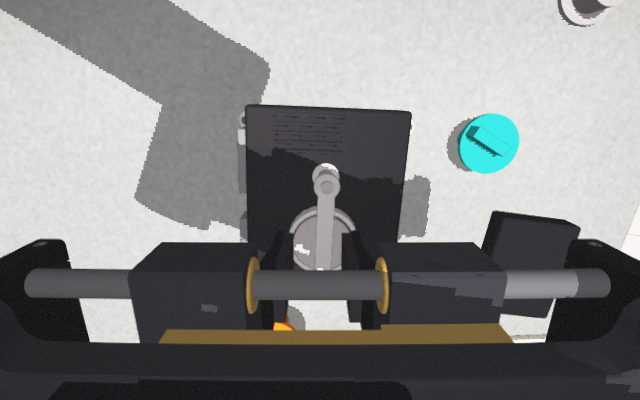

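The keeper arm runs straight across the port along the unit's -y from its pivot at (327,187). The cap is flush below it and the robot is clear.

```bash
python3 -c "
from rig import robot
print(robot.hand_in())"
```

```text
the job is handed in; nothing more can be done
None
```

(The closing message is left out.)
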